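# Close up a musical sewing box: slide in its lids and wind it

### The job

Finish this musical sewing box for its owner: slide every lid lying on the bench into the grooves of a compartment of its own width, fully home so that its front end is flush with the front of the box, and wind the brass key clockwise, a part turn at a time, until it comes up against its stop. There may be fewer lids than compartments. Leave the other things on the bench where they are, and let go of everything at the end.

Things in the scene. Friction and masses are not known exactly. Their poses are not given: they have to be found in the camera images.
- box: walnut musical sewing box fixed to the table, 176 mm (its x) x 315 mm (its y) x 65 mm high; origin under its centre, front facing -x. Its front 100 mm holds four open compartments, from -y to +y: narrow (bay_n1), wide (bay_w1), narrow (bay_n2), wide (bay_w2). Behind a partition the movement lies under a glass sheet, top 59 mm above the table, on which the key stands.
- front (a point): middle of the box's front face (88 mm from its origin) at ledge height, 52 mm above the table; a lid that is home is flush with this face. From here inwards the ledges are open above for 12 mm, then the lips' undersides slope down over 10 mm to 60.5 mm (lip tops 64.5 to 68 mm); the groove walls begin 8 to 12 mm in, with V-shaped noses that centre a lid.
- bay_n1 (a point): home point of a 56 mm wide lid in this compartment: where the lid's origin lies when it is fully home, 52 mm above the table; axes parallel to the box's. The lid slides in from the front along +x on two side ledges, under side lips, and stops against the partition. Groove 58.8 mm wide, 8.5 mm high, lips reaching 5 mm in from its walls.
- bay_w1 (a point): home point of a 76 mm wide lid in this compartment: where the lid's origin lies when it is fully home, 52 mm above the table; axes parallel to the box's. The lid slides in from the front along +x on two side ledges, under side lips, and stops against the partition. Groove 78.8 mm wide, 8.5 mm high, lips reaching 5 mm in from its walls.
- bay_n2 (a point): home point of a 56 mm wide lid in this compartment: where the lid's origin lies when it is fully home, 52 mm above the table; axes parallel to the box's. The lid slides in from the front along +x on two side ledges, under side lips, and stops against the partition. Groove 58.8 mm wide, 8.5 mm high, lips reaching 5 mm in from its walls.
- bay_w2 (a point): home point of a 76 mm wide lid in this compartment: where the lid's origin lies when it is fully home, 52 mm above the table; axes parallel to the box's. The lid slides in from the front along +x on two side ledges, under side lips, and stops against the partition. Groove 78.8 mm wide, 8.5 mm high, lips reaching 5 mm in from its walls.
- lid_n1: narrow sliding wooden lid: flat slab 100 mm (its x, slide direction) x 56 mm (y) x 6 mm thick, with a straight boxwood pull centred on top, 40 mm long along x, 10 mm wide in y, from 6 to 32 mm above the underside; grip across its width. Ends alike, either goes in first. Origin: underside centre, z up. Lies flat at the start; may be absent (None). About 50 g.
- lid_n2: narrow sliding wooden lid: flat slab 100 mm (its x, slide direction) x 56 mm (y) x 6 mm thick, with a straight boxwood pull centred on top, 40 mm long along x, 10 mm wide in y, from 6 to 32 mm above the underside; grip across its width. Ends alike, either goes in first. Origin: underside centre, z up. Lies flat at the start; may be absent (None). About 50 g. Like lid_n1.
- lid_w1: wide sliding wooden lid: flat slab 100 mm (its x, slide direction) x 76 mm (y) x 6 mm thick, with a straight boxwood pull centred on top, 40 mm long along x, 10 mm wide in y, from 6 to 32 mm above the underside; grip across its width. Ends alike, either goes in first. Origin: underside centre, z up. Lies flat at the start; may be absent (None). About 50 g.
- lid_w2: wide sliding wooden lid: flat slab 100 mm (its x, slide direction) x 76 mm (y) x 6 mm thick, with a straight boxwood pull centred on top, 40 mm long along x, 10 mm wide in y, from 6 to 32 mm above the underside; grip across its width. Ends alike, either goes in first. Origin: underside centre, z up. Lies flat at the start; may be absent (None). About 50 g. Like lid_w1.
- key (a joint): how far the key is wound, rad: 0 to 11.0 (11.0 = stop, fully wound, 1 3/4 turns), growing clockwise seen from above. It starts somewhere between 0 and 1.5. A ratchet drag holds it where it is let go; turning takes 0.07 to 0.12 N m.
- key_grip (a point): centre of the key's flat upright thumb piece, 85 mm above the table: 32 mm long (this point's x), 8 mm thick (its y; grip across it), 20 mm high, 14 mm of bare stem below. It turns with the key about the vertical through this point. It stands at the box's back right corner seen from the robot, 49 mm behind and 112 mm to the -y side of the box's origin.
- cylinder: spare brass pinned cylinder, 108 mm long and 40 mm across, lying in a wooden cradle 30 x 150 x 14 mm, 63 mm high overall; origin under the cradle's centre. Bystander.
- comb: steel tuning comb on a brass base strip, 52 x 110 x 10 mm, lying flat; origin under its centre. Bystander.
- governor: small nickel fly governor between two upright plates, 36 x 30 x 36 mm; origin under its centre. Bystander.
- screwdriver: boxwood-handled screwdriver about 170 mm long, lying flat. Bystander.
- oil: small amber oil bottle, 32 mm across, 60 mm high, standing. Bystander.
- tweezers: steel tweezers 125 mm long, 8 mm high, lying flat. Bystander.
Not all that is in view belongs to the job. What is shaped like the lid_n1 but red, turquoise or white is not meant.

How it is judged:
At the end, for the whole second after the job is handed in: Every lid present is in a compartment of its own width, its origin within 5 mm of that compartment's home point, level and square to the box within 0.06 rad and at rest; the key is wound past 10.7 rad (the stop is at 11.0) (value of joint key above 10.7 rad and ((distance between lid_n1 and bay_n1 below 0.005 m and angle between lid_n1's own z axis and vertical below 0.06 rad and angle between the x axis of lid_n1 and the x axis of box, either way round below 0.06 rad and linear speed of lid_n1 below 0.02 m/s) or (distance between lid_n1 and bay_n2 below 0.005 m and angle between lid_n1's own z axis and vertical below 0.06 rad and angle between the x axis of lid_n1 and the x axis of box, either way round below 0.06 rad and linear speed of lid_n1 below 0.02 m/s)) and ((distance between lid_n2 and bay_n1 below 0.005 m and angle between lid_n2's own z axis and vertical below 0.06 rad and angle between the x axis of lid_n2 and the x axis of box, either way round below 0.06 rad and linear speed of lid_n2 below 0.02 m/s) or (distance between lid_n2 and bay_n2 below 0.005 m and angle between lid_n2's own z axis and vertical below 0.06 rad and angle between the x axis of lid_n2 and the x axis of box, either way round below 0.06 rad and linear speed of lid_n2 below 0.02 m/s)) and ((distance between lid_w1 and bay_w1 below 0.005 m and angle between lid_w1's own z axis and vertical below 0.06 rad and angle between the x axis of lid_w1 and the x axis of box, either way round below 0.06 rad and linear speed of lid_w1 below 0.02 m/s) or (distance between lid_w1 and bay_w2 below 0.005 m and angle between lid_w1's own z axis and vertical below 0.06 rad and angle between the x axis of lid_w1 and the x axis of box, either way round below 0.06 rad and linear speed of lid_w1 below 0.02 m/s)) and ((distance between lid_w2 and bay_w1 below 0.005 m and angle between lid_w2's own z axis and vertical below 0.06 rad and angle between the x axis of lid_w2 and the x axis of box, either way round below 0.06 rad and linear speed of lid_w2 below 0.02 m/s) or (distance between lid_w2 and bay_w2 below 0.005 m and angle between lid_w2's own z axis and vertical below 0.06 rad and angle between the x axis of lid_w2 and the x axis of box, either way round below 0.06 rad and linear speed of lid_w2 below 0.02 m/s))); the robot touches nothing.
It fails at once if a bystander (cylinder, comb, governor, screwdriver, oil bottle or tweezers) is pushed more than 50 mm from its place (distance of any of cylinder, comb, governor, screwdriver, oil, tweezers from where it was at the start of the episode above 0.05 m).
Of lid_n1, lid_w1, lid_n2, lid_w2 only 2 to 4 are there at a start; the rules pass over those that are not, and their reading is None.
At some moment in a run one of lid_n1, lid_w1, lid_n2, lid_w2 may be knocked a few centimetres aside while the robot is not near it.
Once in a run the grip may slacken for a moment while it holds something.
It also fails if it takes over 210 s, if anything falls off the work surface, if the arm or the gripper's body presses on something with over 40 N, if the wrist force passes 120 N, or if a joint passes its speed limit or range.

### The arm

A 7-joint arm with a two-finger parallel gripper is mounted at the origin on the work surface. World frame = base frame: x ahead of the robot, y to its left, z up, the work surface at z = 0. Lengths are in m, angles in rad, forces in N, time in s.
With the tool pointing down it reaches from about 0.4 to 0.85 m from the base axis. Payload 6.9 kg.
Tool frame: the origin (TCP) lies midway between the tips of the shut fingers; the grasp point (between the pads) lies behind it (ctrl.pinch_z is the z of the grasp point in the tool frame, in m); z points along the fingers, y is the line along which they close (so a half turn about z gives the same grasp; the last joint's range is limited). The gripper opens to 85 mm and grips with 20 to 120 N. Pads are 22 mm wide; open, the fingers measure 114 mm over their backs; the gripper's body (76 mm by 85 mm) begins 54 mm behind the grasp point. The pads swing forward as they close: fully open they stand 13 mm farther back than shut.
Start: joints at [1.442, 0.507, -0.238, 1.5, 0.126, 1.149, -0.155], TCP at [0.145, -0.608, 0.231] pointing down, gripper open.
Joint ranges: [-3.08, 3.08], [-0.24, 2.05], [-1.43, 1.35], [0, 2.5], [-1.52, 4.66], [0.17, 1.96], [-2.89, 2.89]. Speed limits (rad/s): [2.39, 2.39, 3.14, 3.14, 3.14, 3.14, 3.14].

### API

Orientations are given as a unit quaternion [w, x, y, z].
In Python, from station import ctrl, get_state, vision, ticket, models gives the robot as it stands. Calls block until the motion is done:
- ctrl.movep(position, orientation): joint-space move of the TCP to a pose.
- ctrl.movel(position, frame=None, max_speed=0.15): straight line of the TCP; frame=None keeps the orientation; max_speed is the mean speed in m/s.
- ctrl.set_joints(angles): joint-space move.
- ctrl.ungrasp() and ctrl.close_gripper(force=None): open the fingers fully, or close them until they stop; force is the grip in N (None keeps the last).
- ctrl.pause(seconds).
- ctrl.ik(position, orientation): joint angles nearest the present ones, or None.
- get_state(): the state.
- vision.grab_frame(name): name is "side" or "top"; returns (picture, depth): 384x512x3 uint8, blue, green, red; 384x512 float32, m along the optical axis (not along the pixel's ray), 0 where there is no reading.
- vision.camera_info(name): a dict with "mtx" (3x3 intrinsics, pixels), "dist_coeffs" ([k1, k2, p1, p2, k3] as OpenCV has them; the pictures are not rectified), "R" (3x3) and "t" (3): a world point X has camera coordinates R X + t. Camera axes: x right, y down, z forward; pixel columns grow to the right and rows downward; lengths in m; the calibration is good to about 2 mm. A picture is of the moment at which its call begins. camera_info takes no time and is no camera call.
A pose or a line that the arm cannot do raises ctrl.Unreachable and nothing moves.
- ticket.close_job(): hands the job in; it is judged then, once.
Trained networks look in the newest picture that a camera, given by its name, has taken for a name from the list of things; names that differ only in an ending like _2 or _b are one class to them, and where a whole thing is asked for, a point or a joint stands for the part that bears it (a point fixed in the world has none). Each returns a list of dicts, best first, with "p" (0 to 1); they miss things now and then, are a little off and sometimes report something else, mostly with a low value. They report only what shows in the picture. A call takes as long as a camera call. They do not tell look-alikes from the thing itself.
- models.recognise(camera, target): "point" ([column, row] in pixels, amid what is visible of it).
- models.masks_of(camera, target): "mask" (384x512 bool, what is visible of it) and "point" ([column, row] in pixels, amid what is visible of it).
The state is a dict: "time": time; "qpos": joint angles; "qd": joint speeds; "tau": joint torques, N m; "tcp_pos": TCP position; "eef_rot": TCP orientation; "contact_force": force on the tool from outside, world axes, zero at the start; "wrist_torque": the same for the moment, N m; "width": finger opening in m; "gripper_force": force on a finger pad.
Only numpy, scipy, OpenCV 4.12 (cv2) and the standard library are available. Lean on these libraries where they do the work, as an engineer would, in place of code of your own. Each camera call takes 0.05 s, during which the arm holds its last target. There are 200 camera calls.

## Working session

There is one attempt and no reset: what is moved stays moved. The work goes in short steps, each a Python script; the robot and the scene stay as the last script left them, time stands still between calls to the robot, and variables do not carry over. Pictures are saved under pics/ and viewed, at most 14 in all, crops included, and the job is handed in when it is done.

```bash
ls; mkdir -p pics; python3 - <<'E'
from station import ctrl, get_state, vision, ticket, models
import cv2,numpy as np
print(get_state(), ctrl.pinch_z)
for c in ("top","side"):
    im,d=vision.grab_frame(c); cv2.imwrite(f"pics/{c}0.png",im); i=vision.camera_info(c); print(c,i, -np.array(i["R"]).T@i["t"])
    np.save(f"{c}0.npy",d)
E
```

```text
pics
{'time': 0.0, 'qpos': array([ 1.44148696,  0.50833281, -0.23752213,  1.50113291,  0.12568603,
        1.14890463, -0.15474965]), 'qd': array([-0.00163977, -0.0006035 ,  0.00186173, -0.00041789,  0.00103454,
       -0.00051512,  0.00042378]), 'tau': array([ 1.11728772e-03, -6.20598221e+01, -2.18680859e+00, -2.49655312e+01,
        1.26229096e-02,  1.20974559e-02, -8.33578770e-05]), 'tcp_pos': array([ 0.14522006, -0.60737502,  0.23043268]), 'eef_rot': array([-8.87431748e-04,  9.93112093e-01,  1.17164713e-01, -1.16563857e-04]), 'contact_force': array([-1.25634009, -0.28616326, -0.1313034 ]), 'wrist_torque': array([-0.03979959, -0.04176028,  0.00450713]), 'gripper_force': 0.0, 'width': 0.0853423520197403} -0.0187
top {'mtx': array([[438.9500435 ,   0.        , 249.065797  ],
       [  0.        , 438.9500435 , 180.93422911],
       [  0.        ,   0.        ,   1.        ]]), 'dist_coeffs': array([-0.17240291,  0.        ,  0.        ,  0.        ,  0.        ]), 'R': array([[ 0.00527167, -0.9998941 ,  0.01356482],
       [-0.98127677, -0.00778428, -0.1924456 ],
       [ 0.19253082, -0.01229633, -0.98121388]]), 't': array([0.0429985 , 0.49005944, 1.36480657])} [0.21788994 0.06359082 1.43289368]
side {'mtx': array([[384.07996349,   0.        , 253.61877344],
       [  0.        , 384.07996349, 189.36278706],
       [  0.        ,   0.        ,   1.        ]]), 'dist_coeffs': array([-0.02132282,  0.        ,  0.        ,  0.        ,  0.        ]), 'R': array([[ 0.99378578, -0.11011941,  0.01623419],
       [-0.05454205, -0.60888902, -0.79137812],
       [ 0.09703091,  0.78557487, -0.61111138]]), 't': array([-0.50638109,  0.13093507,  0.98928903])} [ 0.41438418 -0.75319806  0.71640562]
```

View pics/top0.png

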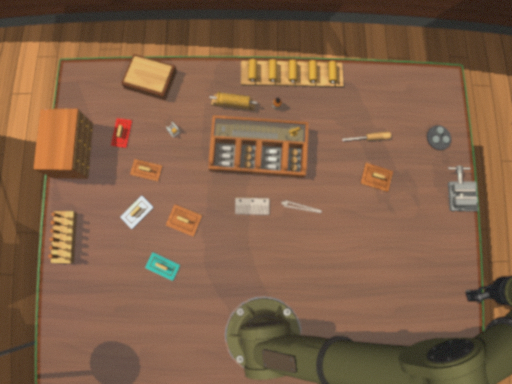

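View pics/side0.png

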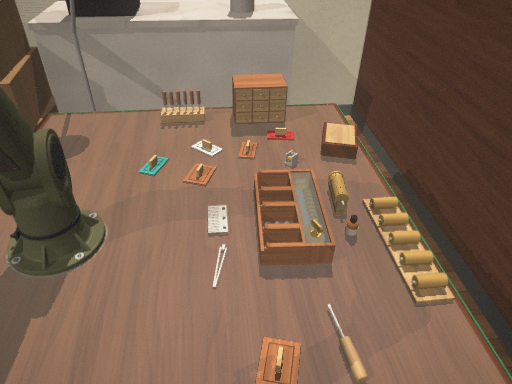

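```bash
cat > h.py <<'E'
from station import ctrl, get_state, vision, ticket, models
import cv2, numpy as np
from scipy.spatial.transform import Rotation as Rn
def rays(c,px):
    i=vision.camera_info(c); n=cv2.undistortPoints(np.float64(px).reshape(-1,1,2),i["mtx"],i["dist_coeffs"])[:,0]
    R=np.array(i["R"]); return np.c_[n,np.ones(len(n))], R, np.array(i["t"])
def onplane(c,px,z):
    n,R,t=rays(c,px); o=-R.T@t; d=n@R; return o+d*((z-o[2])/d[:,2])[:,None]
def cloud(c,mask,depth):
    v,u=np.nonzero(mask&(depth>0)); n,R,t=rays(c,np.c_[u,v]); return (n*depth[v,u][:,None]-t)@R
def project(c,X):
    i=vision.camera_info(c); return cv2.projectPoints(np.float64(X).reshape(-1,1,3),cv2.Rodrigues(np.array(i["R"]))[0],np.array(i["t"]),i["mtx"],i["dist_coeffs"])[0][:,0]
def rect(P):  # centre, long-axis angle, sizes of plan outline
    (x,y),(w,h),a=cv2.minAreaRect(np.float32(P[:,:2]*1000)); a=np.radians(a)
    if w<h: w,h,a=h,w,a+np.pi/2
    return np.array([x,y])/1000,(a+np.pi/2)%np.pi-np.pi/2,w,h
def lids(cam="top",pmin=.3,z=.006):
    vision.grab_frame(cam); out=[]
    for k in ("lid_n1","lid_w1"):
        for m in models.masks_of(cam,k):
            if m["p"]<pmin: continue
            v,u=np.nonzero(m["mask"]); P=onplane(cam,np.c_[u,v],z); c,a,w,h=rect(P)
            out.append((k,round(m["p"],2),np.round(m["point"]),len(u),c.round(4),P.mean(0)[:2].round(4),round(a,3),round(w),round(h)))
    return out
E
python3 - <<'E'
from h import *
for c in("top","side"):
    for o in lids(c): print(c,*o)
im,d=vision.grab_frame("top"); 
for k in("box","key","key_grip"):
    for m in models.masks_of("top",k)[:2]:
        P=cloud("top",m["mask"],d); print(k,m["p"],m["point"],len(P),P.mean(0),np.percentile(P[:,2],[1,10,50,90,99]).round(4))
        if k=="box":
            Q=P[(P[:,2]>.058)]; print(rect(Q),rect(P[(P[:,2]>.061)]),rect(onplane("top",np.argwhere(m["mask"])[:,::-1],.065)))
        else: print(rect(P[P[:,2]>.07]))
big=cv2.resize(im[95:195,190:325],None,fx=5.9,fy=5.9,interpolation=cv2.INTER_CUBIC); cv2.imwrite("pics/box.png",big)
E
```

```text
top lid_n1 0.95 [119. 133.] 412 [0.6639 0.4881] [0.6632 0.4878] -0.147 98 55
top lid_n1 0.87 [147. 172.] 439 [0.5327 0.3932] [0.5325 0.3921] 1.374 100 54
top lid_n1 0.87 [162. 266.] 542 [0.2175 0.3263] [0.2168 0.326 ] 1.167 103 58
top lid_n1 0.72 [134. 212.] 522 [0.3924 0.418 ] [0.3912 0.4167] -0.762 100 60
top lid_n1 0.44 [175. 132.] 96 [0.672  0.3051] [0.672  0.3052] 0.793 39 29
top lid_w1 0.67 [188. 218.] 671 [0.3691 0.2584] [0.3673 0.2579] 1.183 99 80
top lid_w1 0.66 [378. 178.] 606 [ 0.5146 -0.3849] [ 0.5149 -0.3848] 1.257 100 74
side lid_n1 0.8 [155. 164.] 315 [0.215  0.3201] [0.2145 0.3182] 1.141 106 58
side lid_n1 0.64 [251. 150.] 261 [0.5322 0.3907] [0.5315 0.388 ] 1.339 114 55
side lid_n1 0.62 [279. 136.] 285 [0.663  0.4886] [0.6622 0.4856] -0.138 98 92
side lid_n1 0.52 [202. 148.] 285 [0.3902 0.4139] [0.3894 0.4132] -0.835 107 66
side lid_w1 0.7 [280. 361.] 1783 [ 0.5156 -0.3829] [ 0.5149 -0.382 ] 1.284 97 76
side lid_w1 0.68 [200. 175.] 482 [0.3631 0.2576] [0.3626 0.2543] 1.23 109 81
box 0.84 [258.4, 144.1] 5358 [0.60693022 0.0166357  0.04278444] [0.0021 0.0076 0.0551 0.0
[... 503 characters left out ...]
0.0), 0.0, 0.0) (array([ 0.50397156, -0.36684796]), np.float64(1.2859708487367585), 99.98931884765625, 74.26873779296875)
key 0.36 [292.0, 133.0] 42 [ 0.64771145 -0.0968713   0.08974727] [0.0663 0.077  0.0928 0.0974 0.099 ]
(array([ 0.6485238 , -0.09554221]), np.float64(-1.1978433195775922), 34.06941223144531, 8.07336139678955)
key_grip 0.57 [293.6, 129.2] 31 [ 0.64703928 -0.09612942  0.08884655] [0.0659 0.0722 0.0928 0.0973 0.0989]
(array([ 0.64809717, -0.09602254]), np.float64(-1.213850815231245), 29.63222885131836, 6.633547306060791)
key_grip 0.27 [375.0, 137.3] 212 [ 0.65562117 -0.38553086  0.02038586] [-0.002   0.0103  0.0221  0.0279  0.0325]
(array([0., 0.]), np.float64(0.0), 0.0, 0.0)
```

View pics/box.png

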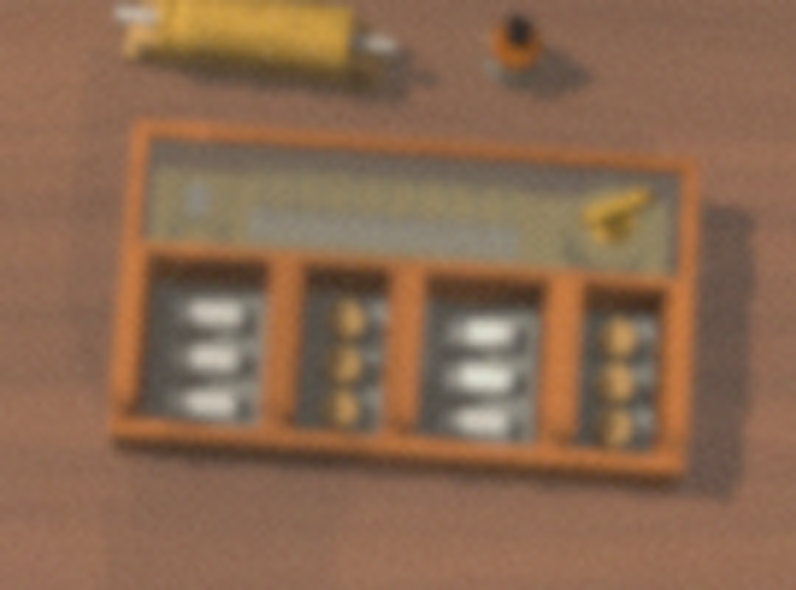

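```bash
cat >> h.py <<'E'
BOX=np.array([.610,.0165]); BYAW=-.0605
BAY=dict(n1=-.12014,w1=-.04338,n2=.03338,w2=.11014)
def b2w(x,y):
    c,s=np.cos(BYAW),np.sin(BYAW); return BOX+[c*x-s*y,s*x+c*y]
E
python3 - <<'E'
from h import *
im,d=vision.grab_frame("side"); m=models.masks_of("side","box")[0]; P=cloud("side",m["mask"],d)
print(m["p"],len(P)); print(rect(P[P[:,2]>.058]),rect(P[(P[:,2]>.061)&(P[:,2]<.07)]))
for m in models.masks_of("side","key_grip")[:1]:
    P=cloud("side",m["mask"],d); print(m["p"],P.mean(0),rect(P[P[:,2]>.07]))
out=[]
for c,(u0,u1,v0,v1),f in (("top",(190,325,105,190),5.9),("side",(245,335,160,270),4.5)):
    im,_=vision.grab_frame(c); S=cv2.resize(im[v0:v1,u0:u1],None,fx=f,fy=f,interpolation=cv2.INTER_CUBIC)
    def poly(pts,z,col):
        w=np.array([[*b2w(*p),z] for p in pts]); q=(project(c,w)-[u0,v0]+.5)*f-.5
        cv2.polylines(S,[np.int32(q.round())],True,col,1)
    poly([(-.088,-.1575),(.088,-.1575),(.088,.1575),(-.088,.1575)],.065,(255,255,255))
    for k,y in BAY.items():
        h=.0244 if k[0]=="n" else .0344
        poly([(-.076,y-h),(.012,y-h),(.012,y+h),(-.076,y+h)],.066,(0,255,0))
    cv2.imwrite(f"pics/ov_{c}.png",S); out.append(S)
E
```

```text
0.93 6493
(array([0.6113844 , 0.01776445]), np.float64(1.508240137527535), 319.1890563964844, 166.92584228515625) (array([0.61324231, 0.01769228]), np.float64(1.509370782568328), 318.99945068359375, 163.18313598632812)
0.67 [ 0.64823331 -0.10116473  0.08306609] (array([ 0.64760822, -0.09978968]), np.float64(-1.0798496372156778), 38.043853759765625, 7.964216709136963)
```

View pics/ov_top.png

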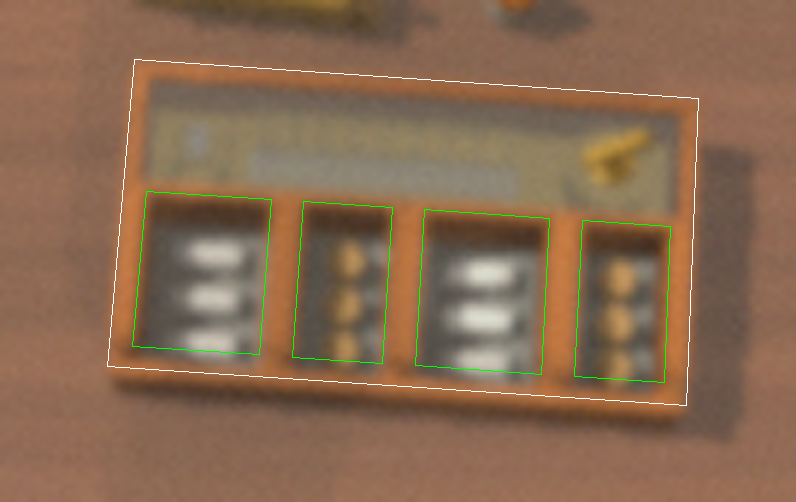

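View pics/ov_side.png

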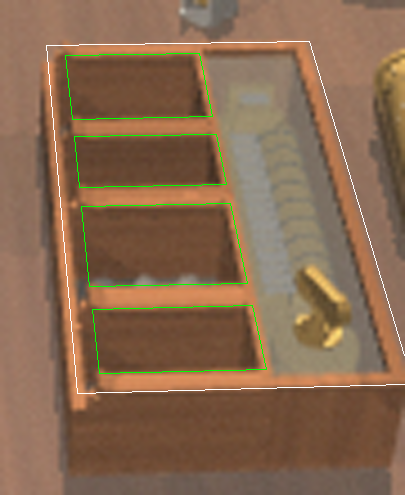

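```bash
cat >> h.py <<'E'
TOP=.20; G=.014
def quat(yaw): return np.array([0,np.cos(yaw/2),np.sin(yaw/2),0])
def yaw_now():
    q=get_state()["eef_rot"]; return 2*np.arctan2(q[2],q[1])
def best_yaw(pos,yaw,period=np.pi,avoid=2.7):
    c=[]
    for k in range(-4,5):
        y=yaw+k*period
        if abs(y)>2*np.pi: continue
        j=ctrl.ik(pos,quat(y))
        if j is not None: c.append((abs(j[6]),y))
    return min(c)[1]
def st(msg=""):
    s=get_state(); print(msg,"t%.1f"%s["time"],s["tcp_pos"].round(4),"yaw%.3f"%yaw_now(),"w%.4f"%s["width"],"gf%.0f"%s["gripper_force"],"F",s["contact_force"].round(1),"M",s["wrist_torque"].round(2)); return s
def pick(xy,yaw,force=70):
    y=best_yaw([*xy,TOP],yaw); ctrl.movep([*xy,TOP],quat(y)); ctrl.movel([*xy,G+.03],max_speed=.2); ctrl.movel([*xy,G],max_speed=.08)
    ctrl.close_gripper(force); st("gripped"); ctrl.movel([*xy,TOP],max_speed=.2); return st("lifted")
def place_pre(bay,adv=-.06,z=.0535):
    xy=b2w(-.088-.05+adv,BAY[bay]); p=[*xy,.16]
    # rotate the short way round, staying square modulo half a turn
    y=best_yaw(p,BYAW); ctrl.movep(p,quat(y)); ctrl.movel([*xy,z+G],max_speed=.15); return st("pre")
E
python3 - <<'E'
from h import *
st("0")
pick((.515,-.384),1.27)
place_pre("w1")
im,_=vision.grab_frame("top"); im2,_=vision.grab_frame("side")
S=np.hstack([cv2.resize(im[120:230,220:320],None,fx=4,fy=4),cv2.resize(im2[170:280,200:300],None,fx=4,fy=4)]); cv2.imwrite("pics/pre1.png",S)
E
```

```text
0 t0.8 [ 0.1454 -0.6079  0.2313] yaw0.235 w0.0853 gf0 F [-0.6 -0.1  0.2] M [-0.03 -0.05  0.01]
gripped t4.6 [ 0.5152 -0.3841  0.0144] yaw1.270 w0.0081 gf71 F [-0.5  0.   3.4] M [0.08 0.14 0.  ]
lifted t5.7 [ 0.5143 -0.3838  0.1987] yaw1.270 w0.0082 gf70 F [-0.2  0.5 -0.5] M [ 0.03 -0.05 -0.01]
pre t7.9 [ 0.4102 -0.0147  0.0678] yaw3.081 w0.0085 gf70 F [-0.5  0.2 -0. ] M [-0.05 -0.01  0.02]
```

View pics/pre1.png

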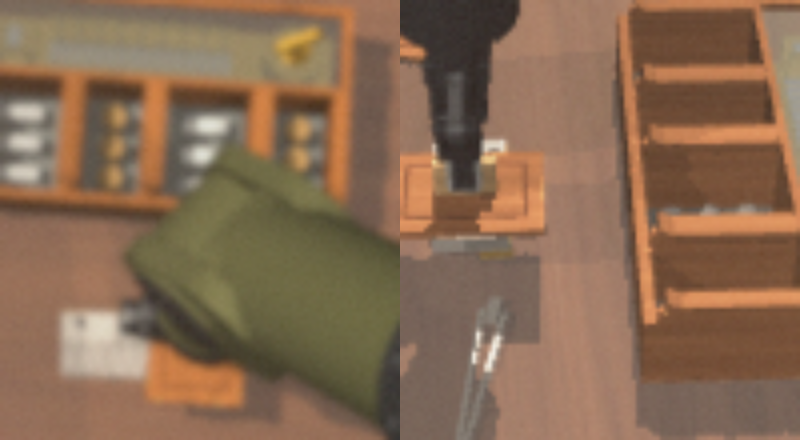

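```bash
cat >> h.py <<'E'
def bf(F): c,s=np.cos(BYAW),np.sin(BYAW); return np.array([c*F[0]+s*F[1],-s*F[0]+c*F[1],F[2]])
def push(bay,a0,a1,z,dy=0,step=.004,fmax=15,v=.04,verbose=True):
    a=a0
    while a<a1-1e-6:
        a=min(a+step,a1); ctrl.movel([*b2w(-.138+a,BAY[bay]+dy),z+G],max_speed=v)
        s=get_state(); F=bf(s["contact_force"])
        if verbose: print("adv%.1f"%(a*1e3),"F",F.round(1),"M%.2f"%s["wrist_torque"][2],"w%.4f"%s["width"],"gf%.0f"%s["gripper_force"])
        if np.hypot(F[0],F[1])>fmax: print("stopped"); break
    return a
E
python3 - <<'E'
from h import *
a=push("w1",-.06,-.01,.0535,step=.025,v=.1)
a=push("w1",a,.04,.0535)
st()
E
```

```text
adv-35.0 F [-0.7  0.3 -0.6] M0.06 w0.0084 gf70
adv-10.0 F [ 0.4 -0.2 -0.8] M0.00 w0.0081 gf70
adv-6.0 F [ 0.5  0.7 -0.3] M0.07 w0.0081 gf70
adv-2.0 F [-0.1 -0.  -0.6] M0.05 w0.0084 gf70
adv2.0 F [-1.1  1.   0.1] M-0.01 w0.0084 gf70
adv6.0 F [-1.4 -0.1 -0.4] M0.01 w0.0084 gf70
adv10.0 F [-1.5  0.4 -0. ] M-0.08 w0.0083 gf70
adv14.0 F [ 0.6  1.6 -1.4] M0.06 w0.0082 gf70
adv18.0 F [ 0.4  1.2 -0.3] M0.11 w0.0085 gf70
adv22.0 F [ 0.1  2.  -1.1] M0.09 w0.0084 gf70
adv26.0 F [-0.1  3.4 -1.1] M0.15 w0.0078 gf70
adv30.0 F [-0.6  4.  -2.4] M0.12 w0.0080 gf70
adv34.0 F [-0.7  4.7 -1.5] M0.06 w0.0083 gf70
adv38.0 F [-0.2  5.1 -1.4] M0.10 w0.0085 gf70
adv40.0 F [-2.4  4.5 -1.5] M0.05 w0.0080 gf70
 t12.0 [ 0.5092 -0.0205  0.0674] yaw3.081 w0.0080 gf70 F [-2.1  4.7 -1.5] M [1.27 0.34 0.05]
```

```bash
python3 - <<'E'
from h import *
ctrl.movel([*b2w(-.138+.04,BAY["w1"]+.0015),.0535+G],max_speed=.03); st()
a=push("w1",.04,.092,.0533,dy=.0015,step=.006)
a=push("w1",a,.108,.053,dy=.0015,step=.002,fmax=14)
st()
E
```

```text
t12.3 [ 0.5097 -0.0203  0.0675] yaw3.080 w0.0085 gf70 F [ 0.1 -0.1 -0.2] M [0.14 0.06 0.01]
adv46.0 F [-0.6  0.3 -1.1] M-0.00 w0.0085 gf70
adv52.0 F [-0.1  0.9 -0.4] M0.05 w0.0078 gf70
adv58.0 F [ 0.1  0.1 -1. ] M-0.02 w0.0084 gf70
adv64.0 F [ 0.7  0.  -1.1] M0.01 w0.0081 gf70
adv70.0 F [-0.3  0.5 -0.3] M-0.01 w0.0079 gf70
adv76.0 F [-0.1 -0.1  0.5] M-0.06 w0.0082 gf70
adv82.0 F [ 0.2 -0.5 -0.5] M-0.06 w0.0082 gf70
adv88.0 F [-0.8 -0.1 -1.5] M-0.05 w0.0083 gf70
adv92.0 F [ 0.5  0.5 -0.5] M0.07 w0.0086 gf70
adv94.0 F [ 0.1  0.4 -0.6] M-0.01 w0.0084 gf70
adv96.0 F [-0.1 -0.6 -0.5] M0.05 w0.0082 gf70
adv98.0 F [-2.2 -0.1  0.1] M-0.04 w0.0079 gf70
adv100.0 F [-8.3  0.7  3.9] M-0.09 w0.0083 gf71
adv102.0 F [-14.7   0.6   8.7] M-0.07 w0.0079 gf72
stopped
 t16.2 [ 0.5672 -0.0229  0.0665] yaw3.082 w0.0079 gf72 F [-14.6   1.5   8.7] M [ 0.28  2.97 -0.07]
```

```bash
sed -i 's/^BOX=.*/BOX=np.array([.6085,.0178]); BYAW=-.0605/' h.py; cat >> h.py <<'E'
def release():
    p=get_state()["tcp_pos"]; d=np.r_[b2w(-.0015,0)-BOX,0]
    ctrl.movel(p+d,max_speed=.03); st("relaxed"); ctrl.ungrasp(); st("open"); ctrl.movel([*(p+d)[:2],.17],max_speed=.2)
E
python3 - <<'E'
from h import *
release()
ctrl.movep([.45,-.25,.25],quat(best_yaw([.45,-.25,.25],0)))
for c in("top","side"):
    for o in lids(c): print(c,*o)
st()
im,_=vision.grab_frame("top"); im2,_=vision.grab_frame("side")
cv2.imwrite("pics/after1.png",np.hstack([cv2.resize(im[100:200,200:320],None,fx=3.3,fy=3.3),cv2.resize(im2[170:270,245:335],None,fx=3.3,fy=3.3)]))
E
```

```text
relaxed t16.5 [ 0.5663 -0.023   0.0667] yaw3.081 w0.0086 gf70 F [ 0.6 -0.3 -1.2] M [ 0.02  0.02 -0.06]
open t17.2 [ 0.5658 -0.0228  0.0665] yaw3.081 w0.0856 gf0 F [-0.2 -0.4  1.1] M [-0.03 -0.   -0.01]
top lid_n1 0.93 [144. 171.] 435 [0.5348 0.3928] [0.5343 0.3939] 1.391 99 55
top lid_n1 0.91 [163. 265.] 533 [0.2153 0.326 ] [0.2151 0.3262] 1.164 103 56
top lid_n1 0.83 [121. 131.] 435 [0.6633 0.4883] [0.6631 0.4875] -0.137 99 57
top lid_n1 0.72 [138. 214.] 513 [0.3906 0.4164] [0.3901 0.4175] -0.76 100 60
top lid_w1 0.92 [186. 219.] 727 [0.369  0.2584] [0.3685 0.2586] 1.199 103 78
top lid_w1 0.84 [274. 155.] 602 [ 0.5807 -0.0291] [ 0.5794 -0.0297] -0.01 103 71
side lid_n1 0.71 [279. 135.] 301 [0.6616 0.4854] [0.6631 0.4869] -1.005 102 101
side lid_n1 0.54 [155. 166.] 354 [0.2174 0.3195] [0.2145 0.3173] 1.141 112 63
side lid_n1 0.48 [203. 148.] 223 [0.3908 0.4149] [0.3804 0.4174] -0.803 105 66
side lid_n1 0.35 [316. 230.] 92 [ 0.6778 -0.0221] [ 0.6764 -0.0236] 1.426 51 23
side lid_w1 0.66 [199. 176.] 529 [0.3661 0.2548] [0.365  0.2531] 1.2 114 85
side lid_w1 0.6 [277. 215.] 670 [0.5776 0.03  ] [0.5761 0.0364] -0.066 109 87
 t20.1 [ 0.4501 -0.2499  0.2499] yaw0.001 w0.0854 gf0 F [-0.6  0.8 -0.9] M [ 0.03 -0.    0.08]
```

View pics/after1.png

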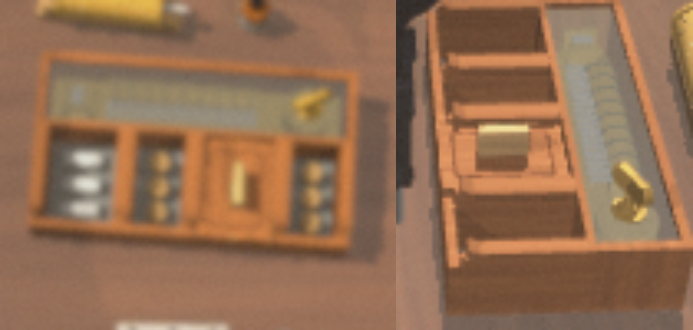

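```bash
cat >> h.py <<'E'
def insert(bay,dy=0):
    place_pre(bay)
    a=push(bay,-.06,-.01,.0535,dy,step=.025,v=.1,verbose=False)
    a=push(bay,a,.03,.0535,dy,step=.005)
    F=bf(get_state()["contact_force"]); dy+=np.clip(F[1]/4000,-.0015,.0015)
    print("dy",dy); ctrl.movel([*b2w(-.138+a,BAY[bay]+dy),.0534+G],max_speed=.03)
    if a<.029: return a
    a=push(bay,a,.09,.0533,dy,step=.006)
    if a<.089: return a
    a=push(bay,a,.108,.053,dy,step=.002,fmax=13); st("end"); return a
E
python3 - <<'E'
from h import *
s=pick((.368,.2575),1.195)
if s["width"]>.006: print(insert("w2"))
E
```

```text
gripped t24.6 [0.368  0.2576 0.0143] yaw4.337 w0.0084 gf69 F [-1.1 -1.1  4.7] M [-0.15  0.16 -0.05]
lifted t25.6 [0.3677 0.2568 0.199 ] yaw4.336 w0.0082 gf68 F [ 0.  -0.5 -0.4] M [-0.08  0.01 -0.  ]
pre t27.2 [0.4177 0.1405 0.0679] yaw3.083 w0.0084 gf68 F [ 0.2  0.8 -1. ] M [0.05 0.02 0.01]
adv-5.0 F [-0.1 -0.5  0.1] M0.02 w0.0084 gf68
adv0.0 F [ 1.3  0.5 -0.8] M-0.04 w0.0083 gf68
adv5.0 F [-0.9 -0.3 -0.9] M0.04 w0.0082 gf68
adv10.0 F [-0.5  0.2 -1. ] M-0.01 w0.0081 gf68
adv15.0 F [ 0.9 -0.6 -0.4] M0.02 w0.0083 gf68
adv20.0 F [ 0.6 -0.1 -0.6] M0.01 w0.0084 gf68
adv25.0 F [ 1.4  0.5 -1.2] M-0.00 w0.0081 gf68
adv30.0 F [ 0.3  0.1 -0.5] M-0.03 w0.0085 gf68
dy 2.839889048122104e-05
adv36.0 F [0.3 0.5 0.1] M0.02 w0.0085 gf68
adv42.0 F [-0.1  0.4 -0.8] M-0.01 w0.0081 gf68
adv48.0 F [-0.2 -0.2  0.2] M-0.02 w0.0086 gf68
adv54.0 F [-0.4  0.2 -1. ] M0.03 w0.0084 gf68
adv60.0 F [-0.8 -0.3 -0.9] M-0.00 w0.0083 gf68
adv66.0 F [-0.4 -0.4 -0.9] M0.01 w0.0082 gf68
adv72.0 F [ 0.9  0.6 -0.5] M0.03 w0.0085 gf68
adv78.0 F [ 0.5  0.  -1.3] M0.04 w0.0086 gf68
adv84.0 F [ 0.2  0.8 -0.4] M0.03 w0.0085 gf68
adv90.0 F [-1.1  0.6 -1. ] M0.00 w0.0082 gf68
adv92.0 F [ 0.1 -0.4 -0.5] M-0.04 w0.0083 gf68
adv94.0 F [ 0.6 -0.2  0.1] M-0.00 w0.0086 gf68
adv96.0 F [ 0.3 -0.2 -0.5] M0.01 w0.0084 gf68
adv98.0 F [-5.4 -0.8  2. ] M0.00 w0.0081 gf69
adv100.0 F [-11.2  -0.6   5. ] M-0.07 w0.0082 gf69
adv102.0 F [-17.3  -1.5  10.9] M-0.08 w0.0085 gf70
stopped
end t35.0 [0.5738 0.1303 0.0665] yaw3.083 w0.0085 gf70 F [-17.4  -0.5  10.9] M [-0.03  3.57 -0.08]
0.10200000000000001
```

```bash
python3 - <<'E'
from h import *
release()
ctrl.movep([.4,.1,.25],quat(best_yaw([.4,.1,.25],BYAW)))
L=lids("top")
for o in L: print(*o)
c=[o for o in L if o[0]=="lid_n1" and np.hypot(*(o[4]-[.534,.393]))<.08]
c=[o for o in c if np.hypot(*(o[4]-[.6635,.488]))>.05]
if len(c)==1:
    o=c[0]; s=pick((o[4]+o[5])/2,o[6])
    if s["width"]>.006: print(insert("n2"))
E
```

```text
relaxed t35.3 [0.573  0.1303 0.0667] yaw3.081 w0.0085 gf68 F [ 0.8 -0.5 -0.8] M [ 0.02 -0.02 -0.  ]
open t36.1 [0.5723 0.1304 0.0665] yaw3.081 w0.0852 gf0 F [ 0.1  0.6 -1. ] M [-0.03  0.02 -0.  ]
lid_n1 0.94 [147. 170.] 412 [0.5332 0.3931] [0.5327 0.3938] 1.391 97 52
lid_n1 0.88 [138. 210.] 527 [0.3923 0.4164] [0.3917 0.4163] -0.761 102 58
lid_n1 0.71 [162. 266.] 525 [0.2156 0.3251] [0.2153 0.3253] 1.16 101 55
lid_w1 0.8 [273. 157.] 636 [ 0.5818 -0.0304] [ 0.58   -0.0289] -0.075 104 74
lid_w1 0.64 [220. 142.] 91 [0.6258 0.1461] [0.627  0.1477] -1.564 37 32
lid_w1 0.56 [271. 134.] 3384 [0.619 0.015] [ 0.6417 -0.0121] 1.509 327 196
gripped t41.6 [0.5331 0.3936 0.0144] yaw1.391 w0.0085 gf71 F [ 0.6 -0.1  3.6] M [-0.09  0.1  -0.04]
lifted t42.7 [0.5325 0.3929 0.1987] yaw1.391 w0.0080 gf70 F [ 0.7 -0.2 -1.1] M [-0.01 -0.05  0.05]
pre t45.1 [0.4132 0.0637 0.0678] yaw3.082 w0.0086 gf70 F [0.4 0.1 0.2] M [-0.07  0.04  0.05]
adv-5.0 F [ 0.3  0.3 -0.3] M-0.05 w0.0083 gf70
adv0.0 F [0.1 0.2 0.1] M0.02 w0.0084 gf70
adv5.0 F [-0.6  0.   0.4] M-0.02 w0.0082 gf70
adv10.0 F [ 0.8 -0.2 -0.2] M0.01 w0
[... 484 characters left out ...]
.0082 gf70
adv72.0 F [ 0.2  0.6 -0.8] M-0.01 w0.0084 gf70
adv78.0 F [-0.7  0.4 -1. ] M0.04 w0.0081 gf70
adv84.0 F [-0.7 -0.5 -0.5] M0.00 w0.0085 gf70
adv90.0 F [-0.3 -0.3 -0.1] M-0.03 w0.0083 gf70
adv92.0 F [-0.7 -0.1 -0.9] M-0.03 w0.0085 gf70
adv94.0 F [ 0.5  0.4 -1.3] M0.02 w0.0077 gf70
adv96.0 F [-0.3 -0.5 -1.3] M-0.01 w0.0082 gf70
adv98.0 F [ 0.3 -0.2 -0.2] M0.03 w0.0083 gf70
adv100.0 F [-0.6 -0.8 -0.1] M0.02 w0.0084 gf70
adv102.0 F [-6.  -0.1  1.1] M0.08 w0.0083 gf70
adv104.0 F [-10.4  -0.8   6.2] M0.12 w0.0080 gf71
adv106.0 F [-17.5  -0.4  10.6] M0.06 w0.0082 gf72
stopped
end t53.3 [0.5733 0.0533 0.0665] yaw3.083 w0.0082 gf72 F [-17.5   0.7  10.6] M [0.03 3.65 0.06]
0.10600000000000001
```

```bash
cat >> h.py <<'E'
KEY=np.array([.6495,-.0972]); KZ=.074
E
python3 - <<'E'
from h import *
release()
ctrl.movep([*KEY,.2],quat(best_yaw([*KEY,.2],-1.18)))
for y in np.arange(-6,6.1,.4):
    j=ctrl.ik([*KEY,KZ],quat(y)); print(round(y,2),None if j is None else j.round(2))
im,d=vision.grab_frame("side")
for m in models.masks_of("side","key_grip")[:2]:
    P=cloud("side",m["mask"],d); print(m["p"],m["point"],rect(P[P[:,2]>.077]) if (P[:,2]>.077).sum()>5 else 0)
cv2.imwrite("pics/key.png",cv2.resize(im[130:290,220:350],None,fx=3.7,fy=3.7))
st()
E
```

```text
relaxed t53.7 [0.5725 0.0533 0.0667] yaw3.081 w0.0081 gf70 F [ 0.3  0.4 -0.3] M [-0.06  0.01  0.05]
open t54.4 [0.5718 0.0534 0.0665] yaw3.081 w0.0853 gf0 F [0.8 0.5 0.4] M [-0.    0.01  0.02]
-6.0 [ 0.16  0.7  -0.08  1.6   0.07  0.85 -1.24]
-5.6 [ 0.22  0.7  -0.18  1.6   0.15  0.86 -0.91]
-5.2 [ 0.28  0.71 -0.29  1.6   0.24  0.87 -0.59]
-4.8 [ 0.33  0.72 -0.38  1.6   0.32  0.89 -0.25]
-4.4 [ 0.38  0.73 -0.47  1.6   0.39  0.91  0.08]
-4.0 [ 0.43  0.75 -0.56  1.6   0.47  0.93  0.42]
-3.6 [ 0.48  0.77 -0.66  1.6   0.54  0.96  0.75]
-3.2 [ 0.53  0.8  -0.75  1.59  0.62  1.    1.09]
-2.8 [ 0.57  0.83 -0.86  1.59  0.7   1.05  1.43]
-2.4 [ 0.62  0.87 -0.96  1.59  0.77  1.1   1.77]
-2.0 [ 0.65  0.91 -1.05  1.59  0.84  1.15  2.12]
-1.6 [ 0.68  0.95 -1.14  1.59  0.91  1.21  2.47]
-1.2 [ 0.71  0.99 -1.23  1.59  0.97  1.27  2.82]
-0.8 [-0.    0.71  0.2   1.6  -0.17  0.85 -2.11]
-0.4 [ 0.06  0.7   0.1   1.6  -0.08  0.84 -1.79]
0.0 [ 0.12  0.7  -0.01  1.6   0.01  0.84 -1.47]
0.4 [ 0.17  0.7  -0.11  1.6   0.09  0.85 -1.14]
0.8 [ 0.23  0.7  -0.21  1.6   0.18  0.86 -0.82]
1.2 [ 0.29  0.71 -0.31  1.6   0.27  0.87 -0.49]
1.6 [ 0.34  0.72 -0.41  1.6   0.34  0.89 -0.16]
2.0 [ 0.4   0.74 -0.5   1.6   0.42  0.92  0.18]
2.4 [ 0.44  0.76 -0.59  1.6   0.49  0.94  0.51]
2.8 [ 0.49  0.78 -0.68  1.6   0.56  0.97  0.85]
3.2 [ 0.54  0.81 -0.79  1.59  0.64  1.02  1.19]
3.6 [ 0.59  0.84 -0.89  1.59  0.72  1.06  1.53]
4.0 [ 0.63  0.88 -0.98  1.59  0.79  1.11  1.87]
4.4 [ 0.66  0.92 -1.08  1.59  0.86  1.17  2.22]
4.8 [ 0.69  0.96 -1.17  1.59  0.93  1.23  2.57]
5.2 [-0.04  0.71  0.27  1.6  -0.23  0.86 -2.34]
5.6 [ 0.01  0.7   0.17  1.6  -0.14  0.85 -2.02]
6.0 [ 0.07  0.7   0.07  1.6  -0.06  0.84 -1.69]
 t55.9 [ 0.6487 -0.0952  0.1988] yaw1.966 w0.0853 gf0 F [-0.1 -0.6  0. ] M [ 0.04 -0.    0.03]
```

View pics/key.png

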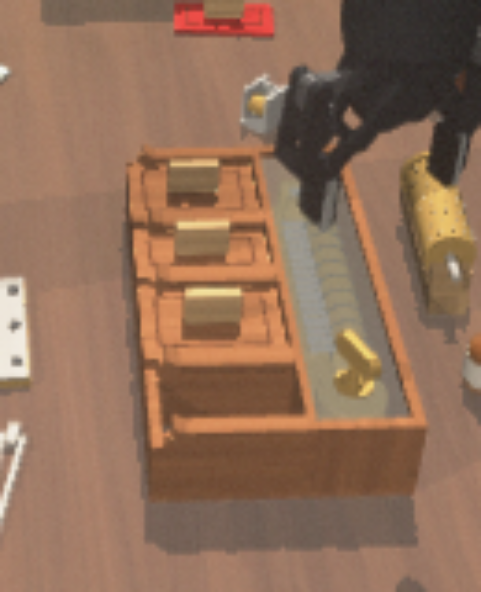

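```bash
cat >> h.py <<'E'
def turn(dq,step=.5,mmax=.45):
    """wind by turning the last joint by dq (<0); stops on torque; returns amount turned"""
    q=np.array(get_state()["qpos"]); q0=q[6]; 
    while q[6]>q0+dq+1e-6:
        q[6]=max(q[6]-step,q0+dq); ctrl.set_joints(q); s=get_state()
        print("j7 %.2f"%s["qpos"][6],"M",s["wrist_torque"].round(3),"F",s["contact_force"].round(1),"w%.4f"%s["width"])
        if abs(s["wrist_torque"][2])>mmax: print("STOP"); break
    return get_state()["qpos"][6]-q0
E
python3 - <<'E'
from h import *
ctrl.movel([*KEY,.2],max_speed=.05)
ctrl.movel([*KEY,KZ],max_speed=.12); st("down")
ctrl.close_gripper(40); ctrl.pause(.2); s=st("closed")
print(s["qpos"].round(3))
turn(-.6,.2)
E
```

```text
down t57.4 [ 0.6501 -0.0972  0.0749] yaw1.962 w0.0856 gf0 F [-0.3  0.2  0.9] M [ 0.03  0.01 -0.04]
closed t58.3 [ 0.6501 -0.097   0.0742] yaw1.962 w0.0074 gf44 F [ 2.3  0.4 -0.3] M [ 0.16 -0.59 -0.02]
[ 0.39   0.735 -0.489  1.596  0.41   0.913  0.146]
j7 -0.05 M [ 0.119 -0.183 -0.02 ] F [ 1.5  1.7 -0.5] w0.0066
j7 -0.25 M [ 0.134  0.135 -0.029] F [0.5 0.3 0.9] w0.0070
j7 -0.45 M [ 0.164  0.41  -0.087] F [-1.7  0.4  2.5] w0.0066
```

```bash
python3 - <<'E'
from h import *
s=st(); print(s["qpos"].round(3)); q=s["qpos"].copy(); 
turn(-.5,.25)
st()
E
```

```text
t59.2 [ 0.6496 -0.097   0.0742] yaw1.370 w0.0066 gf44 F [-1.7  0.4  2.5] M [ 0.16  0.41 -0.09]
[ 0.39   0.735 -0.489  1.597  0.409  0.913 -0.446]
j7 -0.69 M [ 0.239  0.34  -0.02 ] F [-1.5  0.5  2.9] w0.0068
j7 -0.94 M [ 0.351  0.617 -0.057] F [-3.   1.7  3.3] w0.0074
 t59.9 [ 0.6493 -0.0968  0.0742] yaw0.878 w0.0074 gf45 F [-3.   1.7  3.3] M [ 0.35  0.62 -0.06]
```

```bash
cat >> h.py <<'E'
def regrasp(dq=np.pi):
    ctrl.ungrasp(); q=np.array(get_state()["qpos"]); q[6]+=dq; ctrl.set_joints(q); ctrl.close_gripper(40); ctrl.pause(.2); st("regrasped")
E
sed -i 's/^KEY=.*/KEY=np.array([.6490,-.0968]); KZ=.074/' h.py
python3 - <<'E'
from h import *
n=turn(-2.6-get_state()["qpos"][6]); st()
regrasp(); m=turn(-np.pi,.4); st(); print(n,m)
E
```

```text
j7 -1.43 M [ 0.578  0.635 -0.064] F [-3.   2.5  3.8] w0.0070
j7 -1.93 M [ 0.877  0.735 -0.022] F [-3.5  4.3  4.7] w0.0069
j7 -2.43 M [ 1.04   0.647 -0.054] F [-2.6  3.9  4.4] w0.0071
j7 -2.59 M [ 1.052  0.603 -0.049] F [-3.   5.4  3. ] w0.0071
 t61.8 [ 0.6493 -0.0955  0.0742] yaw-0.777 w0.0071 gf45 F [-3.   5.4  3. ] M [ 1.05  0.6  -0.05]
regrasped t66.1 [ 0.6498 -0.0962  0.0744] yaw2.358 w0.0069 gf44 F [3.8 1.6 0.3] M [ 0.48 -0.56  0.08]
j7 0.15 M [ 0.276 -0.361 -0.027] F [ 0.9  0.9 -0.1] w0.0068
j7 -0.25 M [ 0.31  -0.278 -0.096] F [1.2 1.5 0.1] w0.0070
j7 -0.65 M [ 0.435 -0.173 -0.047] F [ 1.6  1.1 -0.2] w0.0069
j7 -1.05 M [ 0.53  -0.168  0.025] F [1.2 1.4 0.4] w0.0069
j7 -1.45 M [ 0.523 -0.111  0.   ] F [1.1 2.  1.3] w0.0073
j7 -1.85 M [ 0.644 -0.204 -0.051] F [-0.5  2.8 -0.3] w0.0069
j7 -2.25 M [ 0.67  -0.17  -0.014] F [ 0.6  3.  -0.7] w0.0072
j7 -2.59 M [ 0.758 -0.314 -0.037] F [ 0.6  3.8 -0.8] w0.0068
 t69.8 [ 0.6498 -0.0961  0.0744] yaw-0.776 w0.0068 gf44 F [ 0.6  3.8 -0.8] M [ 0.76 -0.31 -0.04]
-1.655882217149276 -3.1348300337749113
```

```bash
sed -i 's/"w%.4f"%s\["width"\])$/"w%.4f"%s["width"],"tau7 %.3f"%s["tau"][6],"yaw%.2f"%yaw_now())/' h.py
python3 - <<'E'
from h import *
regrasp(); m=turn(-np.pi,.2,.35); st(); print(m)
E
```

```text
regrasped t74.0 [ 0.6499 -0.0962  0.0745] yaw2.359 w0.0072 gf42 F [0.2 0.5 1. ] M [0.06 0.02 0.09]
j7 0.35 M [ 0.026 -0.02  -0.058] F [-0.1 -0.4  1.3] w0.0070 tau7 -0.648 yaw2.16
j7 0.15 M [-0.026  0.042  0.008] F [ 0.7 -0.6  1.3] w0.0070 tau7 -0.602 yaw1.97
j7 -0.05 M [ 0.024  0.081 -0.046] F [-0.8  0.4  1.5] w0.0069 tau7 -0.584 yaw1.77
j7 -0.25 M [-0.054  0.079 -0.007] F [-0.8  0.4  1.4] w0.0070 tau7 -0.577 yaw1.57
j7 -0.45 M [ 0.009  0.025 -0.038] F [-0.9  0.3  1.5] w0.0069 tau7 -0.575 yaw1.37
j7 -0.65 M [-0.013  0.16  -0.09 ] F [-1.  -0.6  0.3] w0.0070 tau7 -0.575 yaw1.17
j7 -0.85 M [ 0.028  0.185 -0.008] F [-1.3  0.2  1.6] w0.0073 tau7 -0.575 yaw0.97
j7 -1.05 M [ 0.019  0.151 -0.066] F [-1.7 -0.5  1.9] w0.0068 tau7 -0.576 yaw0.77
j7 -1.25 M [ 0.018  0.247 -0.008] F [-1.2 -0.   1.6] w0.0069 tau7 -0.576 yaw0.57
j7 -1.45 M [ 0.078  0.273 -0.018] F [-1.  -0.1  2.1] w0.0070 tau7 -0.577 yaw0.37
j7 -1.65 M [ 0.098  0.281 -0.027] F [-1.   0.4  2.3] w0.0073 tau7 -0.578 yaw0.17
j7 -1.85 M [ 0.043  0.343 -0.052] F [-0.5 -0.   2.5] w0.0074 tau7 -0.579 yaw-0.03
j7 -2.05 M [0.137 0.418 0.005] F [-2.2  1.1  2.2] w0.0070 tau7 -0.579 yaw-0.23
j7 -2.25 M [ 0.092  0.442 -0.   ] F [-1.3  1.2  2.3] w0.0071 tau7 -0.580 yaw-0.43
j7 -2.45 M [0.192 0.381 0.031] F [-2.5  0.6  2.1] w0.0068 tau7 -0.581 yaw-0.63
j7 -2.59 M [ 0.165  0.408 -0.041] F [-1.9  0.8  2.4] w0.0071 tau7 -0.603 yaw-0.77
 t78.9 [ 0.6498 -0.0961  0.0745] yaw-0.775 w0.0071 gf43 F [-1.9  0.8  2.4] M [ 0.16  0.41 -0.04]
-3.1334519300380808
```

```bash
python3 - <<'E'
from h import *
p=get_state()["tcp_pos"]; ctrl.ungrasp(); ctrl.movel([*p[:2],.2],max_speed=.2); q0=get_state()["qpos"]; np.save("q0.npy",q0)
ctrl.movel([.45,.1,.3],max_speed=.3); st()
S=[]
for c,(u0,u1,v0,v1) in (("top",(195,315,100,190)),("side",(240,360,165,255))):
    im,d=vision.grab_frame(c)
    for m in models.masks_of(c,"key_grip")[:1]:
        P=cloud(c,m["mask"],d); P=P[P[:,2]>.075]; print(c,m["p"],rect(P),P.mean(0))
    S.append(cv2.resize(im[v0:v1,u0:u1],None,fx=3.3,fy=3.3,interpolation=cv2.INTER_CUBIC))
cv2.imwrite("pics/mid.png",np.hstack(S))
E
```

```text
t81.6 [0.4508 0.0984 0.2991] yaw-0.785 w0.0855 gf0 F [-0.2 -0.5 -0.6] M [-0.    0.04  0.03]
top 0.58 (array([ 0.64801361, -0.09502245]), np.float64(-0.7736721985388022), 34.605865478515625, 8.992238998413086) [ 0.64642636 -0.09507919  0.09243002]
side 0.6 (array([ 0.64863873, -0.0988314 ]), np.float64(-0.877356516626639), 39.013031005859375, 9.12981128692627) [ 0.64783531 -0.09932998  0.0873099 ]
```

View pics/mid.png

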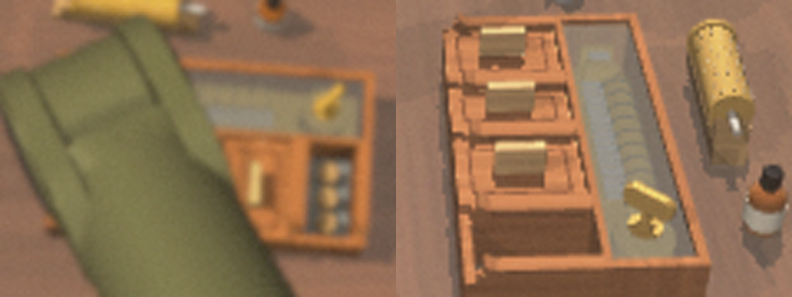

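```bash
python3 - <<'E'
from h import *
q=np.load("q0.npy"); q[6]+=np.pi; ctrl.set_joints(q); p=get_state()["tcp_pos"]
ctrl.movel([.6495,-.0965,KZ],max_speed=.15); ctrl.close_gripper(40); ctrl.pause(.2); st("regrasped")
m=turn(-2.3,.1,.35); st(); print(m)
E
```

```text
regrasped t86.5 [ 0.6498 -0.0962  0.0742] yaw2.359 w0.0069 gf43 F [1.2 1.4 2.7] M [ 0.2  -0.16  0.07]
j7 0.44 M [ 0.153 -0.084  0.002] F [1.1 0.9 0.4] w0.0070 tau7 -0.556 yaw2.26
j7 0.35 M [ 0.138 -0.098 -0.055] F [0.3 1.5 1.8] w0.0070 tau7 -0.525 yaw2.16
j7 0.25 M [ 0.097 -0.121 -0.051] F [0.6 1.5 1.2] w0.0070 tau7 -0.511 yaw2.06
j7 0.15 M [ 0.158 -0.117 -0.043] F [1.  0.9 1.6] w0.0071 tau7 -0.505 yaw1.96
j7 0.05 M [ 0.197 -0.058 -0.012] F [0.6 1.4 1.5] w0.0069 tau7 -0.503 yaw1.86
j7 -0.05 M [ 0.16  -0.088 -0.022] F [0.9 0.9 1.8] w0.0069 tau7 -0.502 yaw1.76
j7 -0.15 M [ 0.216 -0.031  0.021] F [0.  0.5 1.8] w0.0071 tau7 -0.502 yaw1.66
j7 -0.25 M [0.192 0.022 0.006] F [-0.1  1.9  1.6] w0.0070 tau7 -0.502 yaw1.56
j7 -0.35 M [0.172 0.015 0.665] F [-0.   0.9  1.8] w0.0068 tau7 -1.191 yaw1.47
STOP
 t88.8 [ 0.6498 -0.0962  0.0742] yaw1.466 w0.0068 gf47 F [-0.   0.9  1.8] M [0.17 0.01 0.67]
-0.8934166431734885
```

```bash
python3 - <<'E'
from h import *
p=get_state()["tcp_pos"]; ctrl.ungrasp(); ctrl.movel([*p[:2],.22],max_speed=.2)
q=[1.442,.507,-.238,1.5,.126,1.149,-.155]; ctrl.movep([.45,-.25,.3],quat(best_yaw([.45,-.25,.3],0))); ctrl.set_joints(q); ctrl.pause(.5); st()
S=[]
for c,(u0,u1,v0,v1) in (("top",(195,315,100,190)),("side",(240,360,165,255))):
    im,d=vision.grab_frame(c)
    for m in models.masks_of(c,"key_grip")[:1]:
        P=cloud(c,m["mask"],d); P=P[P[:,2]>.075]; print(c,m["p"],rect(P))
    for m in models.masks_of(c,"lid_n1")+models.masks_of(c,"lid_w1"):
        if m["p"]>.3: print(m["p"],np.round(m["point"]),onplane(c,[m["point"]],.058).round(3))
    S.append(cv2.resize(im[v0:v1,u0:u1],None,fx=3.3,fy=3.3,interpolation=cv2.INTER_CUBIC))
for k in BAY: print(k,b2w(-.038,BAY[k]).round(3))
cv2.imwrite("pics/fin.png",np.hstack(S))
E
```

```text
t93.6 [ 0.1453 -0.6079  0.2317] yaw0.235 w0.0857 gf0 F [-0.7 -0.4 -0.3] M [0.01 0.06 0.01]
0.88 [248. 157.] [[0.567 0.049 0.058]]
0.72 [136. 213.] [[0.382 0.406 0.058]]
0.71 [117. 132.] [[0.649 0.485 0.058]]
0.63 [162. 264.] [[0.222 0.315 0.058]]
0.97 [224. 156.] [[0.57  0.126 0.058]]
0.65 [272. 157.] [[ 0.566 -0.027  0.058]]
0.34 [252. 203.] [[0.417 0.037 0.058]]
side 0.57 (array([ 0.64858594, -0.10010336]), np.float64(1.5129099904989887), 36.244380950927734, 7.658932209014893)
0.9 [154. 166.] [[0.229 0.238 0.058]]
0.63 [278. 134.] [[0.638 0.4   0.058]]
0.56 [273. 196.] [[0.569 0.057 0.058]]
0.5 [205. 148.] [[0.386 0.328 0.058]]
0.95 [275. 214.] [[ 0.562 -0.014  0.058]]
0.64 [270. 179.] [[0.571 0.138 0.058]]
0.35 [338. 193.] [[0.753 0.055 0.058]]
n1 [ 0.563 -0.1  ]
w1 [ 0.568 -0.023]
n2 [0.573 0.053]
w2 [0.577 0.13 ]
```

View pics/fin.png

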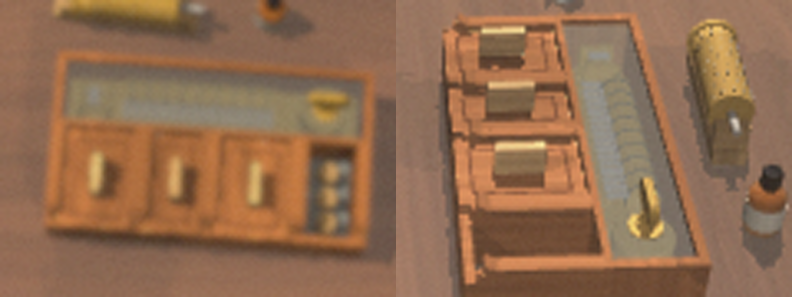

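```bash
python3 -c "
from station import ticket; print(ticket.close_job())"
```

```text
the job is handed in; nothing more can be done
None
```

All three lids on the bench (two wide, one narrow) are pushed home in compartments of their own width. The key was wound until it hit its stop, everything was let go, and the job was handed in at about 94 s; the closing call returned no verdict.

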